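# Brace the tub in the soap rack and twist its cap free

### The job

Stand the square-footed twist-cap tub upright in the square pocket of the soap rack so that the rack keeps it from turning, then unscrew its tight cap anticlockwise, stopping as soon as it comes free (about a quarter turn in all, certainly not much more). Lift the cap straight up and finish still holding it in the gripper, level, a couple of centimetres above the open mouth, with the tub left seated in the pocket. Leave the other things where they are.

Things in the scene. Friction and masses are not known exactly. Their poses are not given: they have to be found in the camera images.
- tub: Turquoise tub, loose, 0.2 to 0.4 kg. Origin: centre of its underside, z up. Square foot 56 x 56 mm (sides along its x, y), 24 mm high; round body 54 mm across up to z = 62; neck 40 mm across, rim at z = 84. May be lifted by its closed cap. The cap is tight (a few tenths of a N m): on the bare table the tub turns with it.
- mouth (a point): Centre of the tub's mouth, on its axis at the rim, 84 mm above the tub's origin; axes as the tub. Two outward lugs on the neck hold the cap down, hidden under it at first. A sprung white seal disc in the mouth pushes the closed cap up against them with about 10 N and makes it tight.
- cap: Turquoise twist cap, 50 g, separate part, starts closed on the tub. Origin on its axis at the skirt's lower edge, z up. Skirt 60 mm across, 15 mm high; top plate z = 15 to 20 mm. Closed, its origin is 71 mm above the tub's, its yaw 0 to 0.25 rad anticlockwise (from above) of the tub's; 0 is the tight stop. Clear of the mouth once its origin is over 84 mm above the tub's.
- cap_grip (a point): Centre of the top of the cap's raised grip bar, 44 mm above the cap's origin; axes as the cap. Bar 46 mm long (along x), 16 mm thick (along y), 24 mm high: pinch it from above. Cap does not rise while turned. It frees (and springs up 2 mm if let) past 1.1 rad anticlockwise of the tub's yaw, lifts straight off at 1.2 to 2.0 rad; beyond 2.1 rad is too far.
- pocket (a point): Centre of the floor of the square pocket of the fixed stainless soap rack, 6 mm above the table. Pocket 61 x 61 mm inside, sides along its x, y; walls 20 mm above the floor plus 45 degree outward lips to 28 mm. The tub's foot fits in any of four quarter turns. Slatted shelf with soap from 50 to 156 mm on the point's +y side, top (soap) 42 mm above the table.
- round_tub: Bystander: round turquoise tub 64 mm across, 66 mm high, with a plain flat lid. Origin at the centre of its underside.
- soap: Bystander: cream bar of soap 54 x 78 x 22 mm on the rack's shelf. Origin at the centre of its underside.
- stopper: Bystander: white drain stopper, a disc 54 mm across with a small stem, 30 mm high. Origin at the centre of its underside.
- clip: Bystander: chrome spring clip about 56 x 14 mm, 17 mm high, lying on the table.
- brush: Bystander: hand brush lying on the table, about 200 mm long.
- cup: Bystander: grey plastic cup 76 mm across, 85 mm high. Origin at the centre of its underside.
- cap_bar_end (a point): Point on the cap at the middle of one end of its grip bar's top: 23 mm from the cap's axis along the cap's +x, 44 mm above the cap's origin. Its direction from the axis shows how far the cap has turned against the tub's x axis.
Things that resemble listed ones, but are neither listed nor needed, are in the scene too. What is shaped like the tub but green is not meant.

How it is judged (in metres and radians):
On the way, in this order (a step that is already met when the one before it is completed fails the run):
1. the tub stands seated in the rack's pocket with its cap still on (horizontal distance between tub and pocket below 0.006 m and z of tub in the frame of pocket between -0.004 and 0.004 m and angle between tub's own z axis and vertical below 0.06 rad and z of cap in the frame of tub between 0.066 and 0.0755 m), for 0.2 s.
2. the cap comes off its lugs while the tub stays seated (horizontal distance between tub and pocket below 0.006 m and z of tub in the frame of pocket between -0.004 and 0.004 m and angle between tub's own z axis and vertical below 0.06 rad and z of cap in the frame of tub above 0.0785 m), for 0.05 s.
At the end, for the whole second after the job is handed in: Tub upright, still, in the pocket (6 mm of its centre, 4 mm of its floor). Cap held still by the fingers, level within 0.2 rad, within 15 mm sideways of the tub's axis, its skirt 3 to 51 mm above the rim, not touching the tub; the robot does not touch the tub (horizontal distance between tub and pocket below 0.006 m and z of tub in the frame of pocket between -0.004 and 0.004 m and angle between tub's own z axis and vertical below 0.06 rad and z of cap in the frame of tub between 0.087 and 0.135 m and horizontal distance between cap and tub below 0.015 m and angle between cap's own z axis and vertical below 0.2 rad and contact force between cap and the fingers above 1 N and contact force between cap and tub below 0.1 N and contact force between tub and the arm below 0.1 N and contact force between tub and the fingers below 0.1 N and linear speed of each of cap, tub below 0.02 m/s and angular speed of cap below 0.2 rad/s); the arm keeps its last pose, push and grip.
It fails at once if the cap is turned far on after it has come free (more than 2.1 rad from fully tight) (x of cap_bar_end in the frame of tub below -0.0116 m and z of cap in the frame of tub above 0.06 m).
It fails at once if the tub is tipped over (angle between tub's own z axis and vertical above 0.6 rad).
It fails at once if another thing (round tub, soap, stopper, clip, brush or cup) is moved more than 3 cm (distance of any of round_tub, soap, stopper, clip, brush, cup from where it was at the start of the episode above 0.03 m).
It also fails if it takes over 42 s, if anything falls off the work surface, if the arm or the gripper's body presses on something with over 40 N, if the wrist force passes 120 N, or if a joint passes its speed limit or range.

### The arm

A 6-joint arm with a two-finger parallel gripper is mounted at the origin on the work surface. World frame = base frame: x ahead of the robot, y to its left, z up, the work surface at z = 0. Lengths are in mm, angles in rad, forces in N, time in s.
With the tool pointing down it reaches from about 350 to 1000 mm from the base axis. Payload 7.1 kg.
Tool frame: the origin (TCP) lies midway between the tips of the shut fingers; the grasp point (between the pads) lies 19 mm behind it; z points along the fingers, y is the line along which they close (so a half turn about z gives the same grasp; the last joint's range is limited). The gripper opens to 85 mm and grips with 20 to 120 N. Pads are 22 mm wide; open, the fingers measure 114 mm over their backs; the gripper's body (76 mm by 85 mm) begins 54 mm behind the grasp point. The pads swing forward as they close: fully open they stand 13 mm farther back than shut.
Start: joints at [-1.239, 0.423, 1.63, -0, 1.089, -0.019], TCP at [214.797, -586.913, 231.319] pointing down, gripper open.
Joint ranges: [-3, 3], [-0.9, 2.11], [0.09, 2.58], [-1.31, 4.45], [0.11, 2.69], [-2.54, 2.54]. Speed limits (rad/s): [2.39, 2.39, 3.01, 3.14, 3.14, 3.14].

### API

Orientations are given as a rotation vector (axis times angle).
In Python, from station import robot, optics gives the robot as it stands.
- The arm moves only by the tool servo_tool, never from a script. Its argument "motion" is a list that holds one entry, the list of rows, each a list of 7 numbers: the opening, from 0 (shut) to 1 (fully open), then the shift along the world's x, y, z in parts of the range, where 1.0 means 800 mm, then the turn, a rotation vector about the world's x, y, z in normalised numbers (1 is 120 degrees). A call has 1 to 10 rows; each row is the pose to reach, as a shift and turn from the pose commanded when the call began; what a row does not reach only later rows make up. A row lasts 1/12 s, in which the tool goes at most 41.7 mm and 7.16 degrees, less where a joint would pass 70% of its speed; a pose out of reach is approached as far as the arm can. No shift or turn number may pass 1 either way. A call with a gripper value outside its range is refused whole. The fingers move at their own pace and stop on an object; "newtons" is the grip in N (left out, the last holds). Time passes only in rows, so rows that repeat a pose let the fingers close. It gives the time, the measured TCP pose, the force, the opening and the grip force at its end, in the units of the state.
- robot.observe(): the state, without advancing time (a new reading comes with each control period).
- optics.capture(name): name is "scene" or "side" or "wrist"; returns the picture (420x560x3 uint8, red, green, blue); there is no depth.
- optics.camera_params(name): a dict with "camera_matrix" (3x3 intrinsics, pixels), "pose" (4x4, takes a point from camera to world coordinates); the wrist camera has in their place "hand_eye" (4x4, takes a point from camera to tool coordinates, whose origin is the TCP and whose axes are the flange's). Camera axes: x right, y down, z forward; pixel columns grow to the right and rows downward; lengths in mm; the calibration is good to about 2 mm. A picture is of the moment at which its call begins: read the wrist's pose just before it. camera_params takes no time and is no camera call.
- robot.finish_job(): hands the job in; it is judged then, once.
The state is a dict: "time_s": time; "joint_positions": joint angles; "qd": joint speeds; "effort": joint torques, N m; "tool_pos": TCP position; "eef_rot": TCP orientation; "contact_force": force on the tool from outside, world axes, zero at the start; "torque": the same for the moment, N m; "grip_width": finger opening in mm; "finger_force": force on a finger pad.
Only numpy, scipy, OpenCV 4.12 (cv2) and the standard library are available. Lean on these libraries where they do the work, as an engineer would, in place of code of your own. Each camera call takes 0.05 s, during which the arm holds its last target. There are 200 camera calls.

## Working session

There is one attempt and no reset: what is moved stays moved. The work goes in short steps, Python scripts to look and compute and a tool call to move; the robot and the scene stay as the last step left them, time stands still between calls to the robot, and variables do not carry over. Pictures are saved under pics/ and viewed, at most 10 in all, crops included, and the job is handed in when it is done.

Besides the shell and the picture viewer there is one more tool, called after "Call:" in YAML: its name, and indented under it one key for each argument. servo_tool: Moves the arm, as the interface text tells. Its arguments: {"type":"object","properties":{"motion":{"type":"array","items":{"type":"array","items":{"type":"array","items":{"type":"number"}}}},"newtons":{"type":"number"}},"required":["motion"]}

```bash
mkdir -p pics; ls
python3 - <<'E'
from station import robot, optics
import cv2, numpy as np
s=robot.observe(); print(s)
for n in ["scene","side","wrist"]:
    im=optics.capture(n); cv2.imwrite(f"pics/{n}0.png",im[:,:,::-1]); p=optics.camera_params(n)
    print(n,{k:np.round(np.array(v),3).tolist() for k,v in p.items()})
a=[cv2.imread(f"pics/{n}0.png") for n in("scene","side")]
E
```

```text
pics
{'time_s': 0.0, 'joint_positions': array([-1.23902176e+00,  4.23862686e-01,  1.63069196e+00,  1.46535810e-05,
        1.08862071e+00, -1.89506401e-02]), 'qd': array([ 2.08802764e-04,  1.25208098e-03,  2.24682184e-03,  4.59175931e-06,
       -3.77790664e-04, -2.70173103e-04]), 'effort': array([ 7.33148318e-04, -5.57382560e+01, -2.81743544e+01,  1.61953267e-04,
        7.28292565e-03, -1.13875603e-05]), 'tool_pos': array([ 214.61269545, -586.40636471,  230.53129303]), 'eef_rot': array([-3.09187157e+00, -5.47814925e-01,  3.66952903e-04]), 'contact_force': array([ 0.39436825, -0.40536787, -0.19387861]), 'torque': array([ 0.00720774, -0.00192278,  0.00255787]), 'finger_force': 0.0, 'grip_width': 85.42841875776257}
scene {'camera_matrix': [[485.866, 0.0, 280.618], [0.0, 485.866, 211.899], [0.0, 0.0, 1.0]], 'pose': [[-0.282, 0.782, -0.556, 1260.795], [0.959, 0.225, -0.171, 249.882], [-0.008, -0.582, -0.813, 1139.024], [0.0, 0.0, 0.0, 1.0]]}
side {'camera_matrix': [[468.853, 0.0, 283.034], [0.0, 468.853, 210.271], [0.0, 0.0, 1.0]], 'pose': [[0.925, -0.265, 0.271, 265.063], [-0.379, -0.642, 0.666, -688.762], [-0.002, -0.719, -0.695, 828.156], [0.0, 0.0, 0.0, 1.0]]}
wrist {'camera_matrix': [[337.411, 0.0, 283.098], [0.0, 337.411, 207.313], [0.0, 0.0, 1.0]], 'hand_eye': [[0.0, -0.957, -0.29, 71.327], [1.0, 0.0, -0.0, -0.54], [0.0, -0.29, 0.957, -141.874], [0.0, 0.0, 0.0, 1.0]]}
```

View pics/scene0.png

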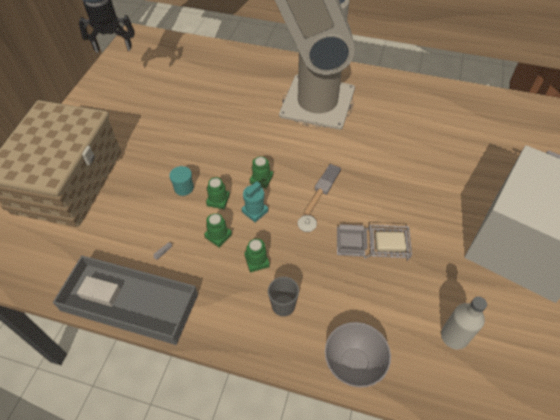

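View pics/side0.png

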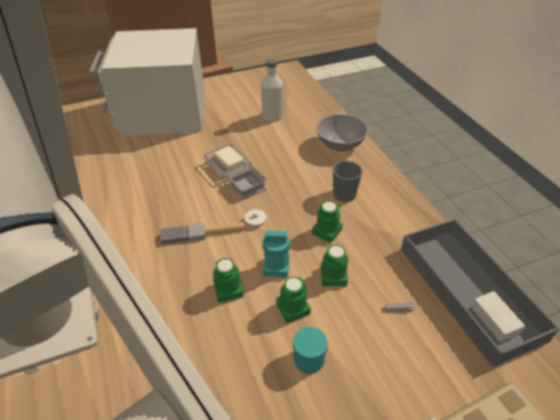

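The scene view shows the turquoise tub at (255,200) with green tubs around it, the pocket at (351,239) and the soap shelf at (390,240). In the side view the tub is at (276,253) and the pocket at (247,182). Next I'll zoom in.

```bash
cat > h.py <<'E'
import numpy as np, cv2
from scipy.spatial.transform import Rotation as R
from station import robot, optics
def cam(n,s=None):
    p=optics.camera_params(n); K=np.array(p["camera_matrix"])
    if "pose" in p: T=np.array(p["pose"])
    else:
        s=s or robot.observe(); W=np.eye(4); W[:3,:3]=R.from_rotvec(s["eef_rot"]).as_matrix(); W[:3,3]=s["tool_pos"]
        T=W@np.array(p["hand_eye"])
    return K,T
def ray(n,uv,z,c=None):
    K,T=c or cam(n); d=T[:3,:3]@np.linalg.solve(K,[uv[0],uv[1],1]); return T[:3,3]+d*(z-T[2,3])/d[2]
def proj(n,P,c=None):
    K,T=c or cam(n); q=K@(T[:3,:3].T@(np.array(P)-T[:3,3])); return q[:2]/q[2]
def tri(a,b):
    A=[];B=[]
    for n,uv in (a,b):
        K,T=cam(n); d=T[:3,:3]@np.linalg.solve(K,[uv[0],uv[1],1]); d/=np.linalg.norm(d); M=np.eye(3)-np.outer(d,d); A.append(M);B.append(M@T[:3,3])
    return np.linalg.lstsq(np.vstack(A),np.hstack(B),rcond=None)[0]
E
python3 - <<'E'
from h import *
a=cv2.imread("pics/scene0.png");b=cv2.imread("pics/side0.png")
c=[cv2.resize(a[150:270,190:320],None,fx=3,fy=2.5*1.2,interpolation=2)[:300],cv2.resize(a[215:270,320:420],None,fx=4,fy=4,interpolation=2)]
s1=cv2.resize(a[140:240,200:300],(400,400),interpolation=2)
s2=cv2.resize(b[200:300,230:330],(400,400),interpolation=2)
cv2.imwrite("pics/z1.png",np.hstack([s1,s2]))
s1=cv2.resize(a[200:280,325:425],(400,320),interpolation=2)
s2=cv2.resize(b[130:210,190:290],(400,320),interpolation=2)
cv2.imwrite("pics/z2.png",np.hstack([s1,s2]))
E
```

```text
(no output)
```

View pics/z1.png

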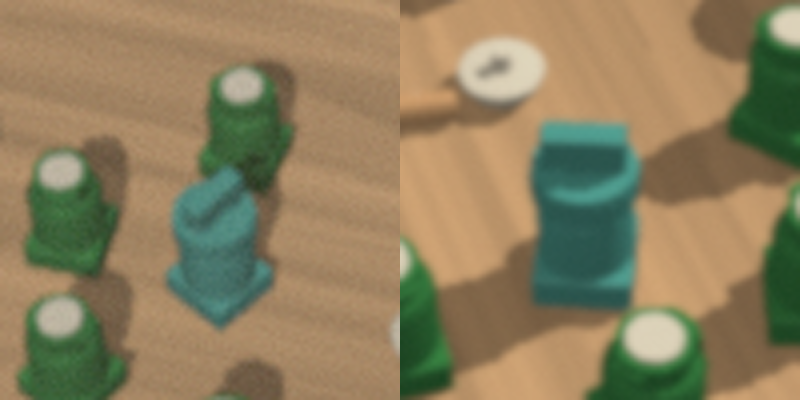

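View pics/z2.png

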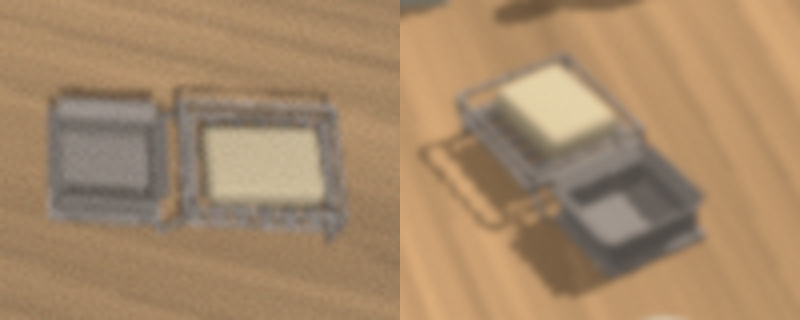

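The tub's cap bar is clear in both views: its top centre is at about (254,187.5) in scene and (276,233.5) in side. The pocket's rim centre is at about (351.7,240) in scene, with the shelf on its right.

Run:
```python
from h import *
A=("scene",(254,187.5));B=("side",(276.2,233.5))
print("grip tri",tri(A,B),ray(*A,115),ray(*B,115))
# bar ends scene / side
print([ray("scene",(200+x/4,140+y/4),115).round(1) for x,y in((203,213),(234,174))],[ray("side",(130+x/4,200+y/4),115).round(1) for x,y in((541,135),(628,135))])
for n,f,l in (("scene",lambda x,y:(325+x/4,200+y/4),[(50,98),(160,95),(165,222),(50,220)]),("side",lambda x,y:(190+(x-400)/4,130+y/4),[(553,190),(640,155),(703,198),(608,248)])):
    P=np.array([ray(n,f(*p),34) for p in l]);print(n,P.round(0).tolist(),P.mean(0))
for n,uv in(("scene",(325+265/4,200+163/4)),("side",(190+158/4,130+100/4))): print("soap",ray(n,uv,42))
print(R.from_rotvec(robot.observe()["eef_rot"]).as_matrix().round(2))
```

```text
grip tri [503.18570279 -58.90287584 111.46469631] [503.2005678  -56.34621777 115.        ] [503.63509637 -64.55537386 115.        ]
[array([524.2, -58.6, 115. ]), array([486.7, -49. , 115. ])] [array([482.3, -56.5, 115. ]), array([524.1, -73.8, 115. ])]
scene [[503.0, 180.0, 34.0], [480.0, 252.0, 34.0], [578.0, 274.0, 34.0], [597.0, 201.0, 34.0]] [539.49850821 226.74152419  34.        ]
side [[489.0, 242.0, 34.0], [554.0, 254.0, 34.0], [577.0, 196.0, 34.0], [504.0, 174.0, 34.0]] [530.72986804 216.37829626  34.        ]
soap [519.81269994 328.98762378  42.        ]
soap [518.52402098 322.68373151  42.        ]
[[ 0.94  0.34 -0.  ]
 [ 0.34 -0.94  0.  ]
 [ 0.   -0.   -1.  ]]
```

Units first: shifts go in shares of 800 mm and turns go in shares of 120 degrees. So 358 mm / 800 = 0.4475, 322 mm / 800 = 0.4025, -0.7 rad / 2.0944 = -0.3342.

Call:
servo_tool:
  motion:
    - [[1,0.05,0.0375,0.05,0,0,-0.0477],[1,0.075,0.0875,0.05,0,0,-0.0955],[1,0.1,0.1325,0.05,0,0,-0.1432],[1,0.125,0.1775,0.05,0,0,-0.191],[1,0.15,0.2225,0.05,0,0,-0.2387],[1,0.175,0.2675,0.05,0,0,-0.2865],[1,0.2,0.3125,0.05,0,0,-0.3342],[1,0.225,0.3575,0.05,0,0,-0.3342],[1,0.25,0.4025,0.05,0,0,-0.3342],[1,0.275,0.4475,0.05,0,0,-0.3342]]

```text
time_s: 0.98
tool_pos: [427.2, -241.3, 271.3]
eef_rot: [3.094, -0.546, 0.0]
contact_force: [-0.8, -0.8, -0.5]
grip_width: 85.7
finger_force: 0.0
```

In the tool's units: 169 mm / 800 = 0.2113, 144 mm / 800 = 0.18.

Call:
servo_tool:
  motion:
    - [[1,0.0163,0.045,0,0,0,0],[1,0.0325,0.09,0,0,0,0],[1,0.05,0.135,0,0,0,0],[1,0.0688,0.18,0,0,0,0],[1,0.085,0.2113,0,0,0,0],[1,0.085,0.2113,0,0,0,0],[1,0.085,0.2113,0,0,0,0]]

```text
time_s: 1.57
tool_pos: [495.0, -73.0, 271.1]
eef_rot: [3.095, -0.541, -0.001]
contact_force: [0.3, -0.2, -0.6]
grip_width: 85.2
finger_force: 0.0
```

Run:
```python
from h import *
s=robot.observe(); print(s["time_s"],s["tool_pos"],s["joint_positions"],R.from_rotvec(s["eef_rot"]).as_matrix().round(3).tolist())
im=optics.capture("wrist")[:,:,::-1]; cv2.imwrite("pics/w1.png",im); np.save("w1.npy",[s["tool_pos"],s["eef_rot"]])
```

```text
1.5667 [495.04189949 -73.03914927 271.11697967] [-1.70170637e-01  1.90260353e-01  1.86196478e+00 -1.81971678e-04
  1.08978989e+00  1.74672646e+00] [[0.941, -0.339, -0.0], [-0.339, -0.941, -0.0], [-0.0, 0.0, -1.0]]
```

View pics/w1.png

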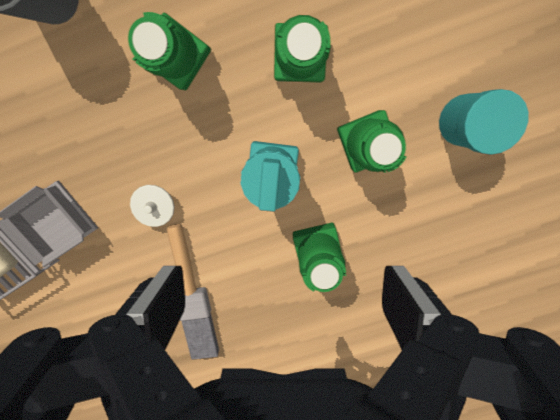

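The wrist view shows the tub at (270,178): its bar runs from about (271,160) to (268,210) and its foot edge from (250,141) to (299,150). The rack is partly visible at the left edge, with the pocket at (45,225). I'll zoom in on both.

Run:
```python
from h import *
a=cv2.imread("pics/w1.png")
cv2.imwrite("pics/z3.png",np.hstack([cv2.resize(a[130:220,230:310],(400,450),interpolation=2),cv2.resize(a[170:300,0:115],(398,450),interpolation=2)]))
```

```text
(no output)
```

View pics/z3.png

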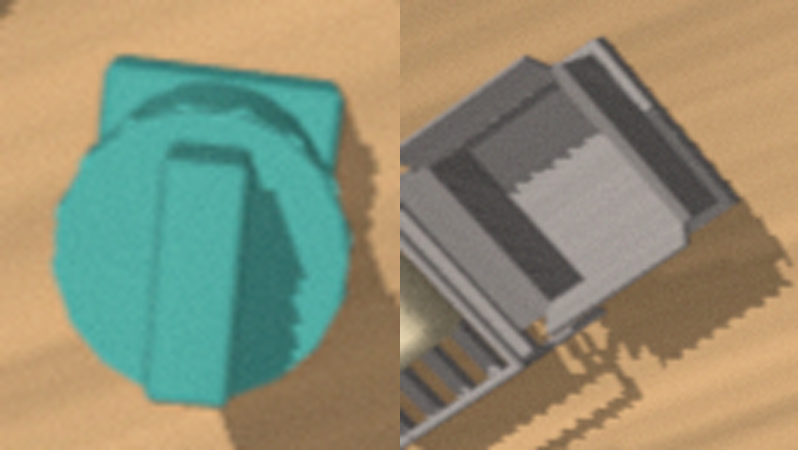

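The crop gives the bar's corners and the foot's back edge clearly. The rack is too oblique to use here, so I'll look at it from directly above before grasping.

In the tool's units: 293 mm / 800 = 0.3663, 280 mm / 800 = 0.35, 0.6 rad / 2.0944 = 0.2865.

Call:
servo_tool:
  motion:
    - [[1,0.0063,0.05,0.0125,0,0,0],[1,0.0125,0.1,0.025,0,0,0.0477],[1,0.0188,0.15,0.025,0,0,0.0955],[1,0.025,0.2,0.025,0,0,0.1432],[1,0.0313,0.25,0.025,0,0,0.191],[1,0.0375,0.3,0.025,0,0,0.2387],[1,0.0438,0.35,0.025,0,0,0.2865],[1,0.05,0.3663,0.025,0,0,0.2865],[1,0.05,0.3663,0.025,0,0,0.2865]]

```text
time_s: 2.37
tool_pos: [535.6, 220.1, 291.1]
eef_rot: [-3.117, -0.394, -0.0]
contact_force: [-0.8, -0.3, 0.2]
grip_width: 85.6
finger_force: 0.0
```

Run:
```python
from h import *
s=robot.observe(); print(s["time_s"],s["tool_pos"],s["joint_positions"])
im=optics.capture("wrist")[:,:,::-1]; cv2.imwrite("pics/w2.png",im); np.save("w2.npy",[s["tool_pos"],s["eef_rot"]])
p=proj("wrist",[535,221,20],cam("wrist",s)).astype(int); print(p)
x0=max(p[0]-80,0);y0=max(p[1]-60,0);print(x0,y0)
cv2.imwrite("pics/z4.png",cv2.resize(im[y0:y0+120,x0:x0+160],(800,600),interpolation=2))
t=np.load("w1.npy");c=cam("wrist",dict(tool_pos=t[0],eef_rot=t[1]))
B=np.array([ray("wrist",(230+x/5,130+y/5),115,c) for x,y in((167,158),(248,160),(228,407),(150,402))])
F=np.array([ray("wrist",(230+x/5,130+y/5),24,c) for x,y in((115,60),(340,88))])
print(B.round(1).tolist(),B.mean(0),F)
d=B[0]+B[1]-B[2]-B[3];print("bar len",np.linalg.norm(d)/2,"yaw",np.degrees(np.arctan2(d[1],d[0])))
f=F[1]-F[0];print("foot",np.linalg.norm(f),np.degrees(np.arctan2(f[1],f[0]))+90)
```

```text
2.3667 [535.59869072 220.12782063 291.05570743] [3.69328573e-01 2.91878914e-01 1.67751751e+00 1.41180865e-04
 1.17183953e+00 1.68850096e+00]
[282 166]
202 106
[[523.1, -64.2, 115.0], [517.9, -77.6, 115.0], [476.0, -58.4, 115.0], [481.8, -45.2, 115.0]] [499.67748919 -61.38162111 115.        ] [[536.05711078 -51.08992537  24.        ]
 [512.72228172 -97.19035959  24.        ]]
bar len 45.7922706357968 yaw -24.680105822022835
foot 51.66976177802553 -26.847335035027882
```

View pics/z4.png

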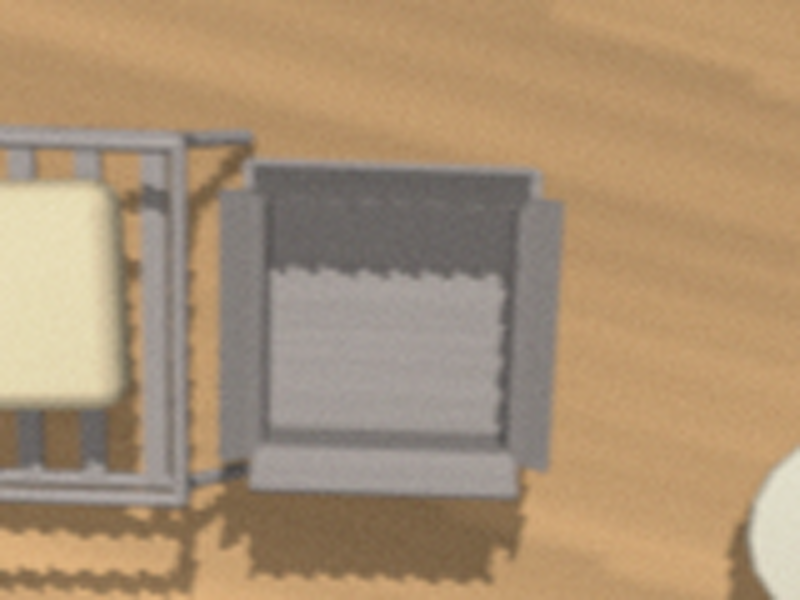

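The top view shows the pocket almost square to the image. At wall height its inner corners are at about (268,203), (518,210), (509,450) and (265,443) in the crop, with the shelf and soap on the left.

Run:
```python
from h import *
t=np.load("w2.npy");c=cam("wrist",dict(tool_pos=t[0],eef_rot=t[1]))
r=lambda p,z:ray("wrist",(202+p[0]/5,106+p[1]/5),z,c)
Q=np.array([r(p,26) for p in((268,203),(518,210),(509,450),(265,443))])
print(Q.round(1).tolist(),Q.mean(0),[np.linalg.norm(Q[i]-Q[i-1]).round(1) for i in range(4)])
for i in range(4):
    d=Q[i]-Q[i-1];print(np.degrees(np.arctan2(d[1],d[0]))%90)
O=np.array([r(p,34) for p in((221,325),(397,167),(555,335),(384,493))]);print(O.round(1),(O[0]+O[2])/2,(O[1]+O[3])/2,np.linalg.norm(O[0]-O[2]),np.linalg.norm(O[1]-O[3]))
for a,b in(((222,190),(220,460)),((563,203),(547,468)),((255,163),(540,172)),((250,488),(518,497))):
    d=r(a,34)-r(b,34);print(np.degrees(np.arctan2(d[1],d[0]))%90)
l=np.array([r(p,6) for p in((270,433),(502,440))]);print("floor",l)
```

```text
[[550.6, 258.3, 26.0], [563.9, 200.0, 26.0], [506.1, 186.3, 26.0], [492.7, 245.7, 26.0]] [528.31978036 222.59112315  26.        ] [np.float64(59.3), np.float64(59.8), np.float64(59.4), np.float64(60.9)]
12.344147858036717
12.828881057744368
13.356321108264126
12.723153171178566
[[520.7 262.3  34. ]
 [567.2 230.7  34. ]
 [538.3 184.2  34. ]
 [489.8 214.2  34. ]] [529.47046951 223.2705934   34.        ] [528.51617065 222.49015441  34.        ] 80.01176240724129 79.18581305190393
12.185992258186733
12.473521782278429
12.637174722649064
12.41778242987283
floor [[490.14679918 245.3861465    6.        ]
 [503.40564818 186.25554254   6.        ]]
```

In the tool's units: -281.5 mm / 800 = -0.3519, -270 mm / 800 = -0.3375, -0.684 rad / 2.0944 = -0.3266.

Call:
servo_tool:
  motion:
    - [[1,-0.0063,-0.05,0,0,0,-0.0477],[1,-0.0125,-0.1,0,0,0,-0.0955],[1,-0.0188,-0.15,0,0,0,-0.1432],[1,-0.025,-0.2,0,0,0,-0.191],[1,-0.0313,-0.25,0,0,0,-0.2387],[1,-0.0375,-0.3,-0.0125,0,0,-0.2865],[1,-0.045,-0.3375,-0.0375,0,0,-0.3266],[1,-0.045,-0.3519,-0.0813,0,0,-0.3266],[1,-0.045,-0.3519,-0.1263,0,0,-0.3266],[1,-0.045,-0.3519,-0.1263,0,0,-0.3266]]

```text
time_s: 3.25
tool_pos: [493.1, -65.3, 185.0]
eef_rot: [3.065, -0.684, -0.017]
contact_force: [-1.3, 0.1, -0.4]
grip_width: 85.5
finger_force: 0.0
```

Run:
```python
from h import *
s=robot.observe(); M=R.from_rotvec(s["eef_rot"]).as_matrix();print(s["time_s"],s["tool_pos"],np.degrees(np.arctan2(M[1,0],M[0,0])))
im=optics.capture("wrist")[:,:,::-1]; cv2.imwrite("pics/w3.png",im)
p=proj("wrist",[499.7,-61.4,115],cam("wrist",s)).astype(int); print(p)
y0=max(p[1]-100,0);x0=p[0]-133;print(x0,y0)
cv2.imwrite("pics/z5.png",cv2.resize(im[y0:y0+200,x0:x0+266],(798,600),interpolation=2))
```

```text
3.25 [493.11028027 -65.32181435 184.98346741] -25.168096137837026
[271 210]
138 110
```

View pics/z5.png

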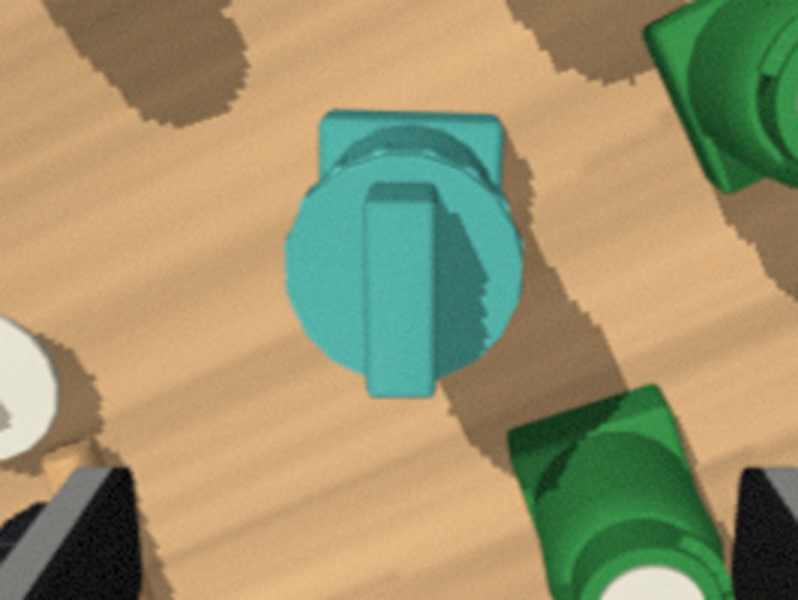

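The close view shows the bar upright in the image, from (400,202) to (400,397), with the foot edge turned about 2°, so the yaw is right. Next I descend and grip.

Call:
servo_tool:
  motion:
    - [[1,0,0,0,0,0,0],[1,0,0,-0.0375,0,0,0],[1,0,0,-0.0625,0,0,0],[1,0,0,-0.0625,0,0,0],[1,0,0,-0.0625,0,0,0]]

```text
time_s: 3.72
tool_pos: [499.5, -62.7, 141.8]
eef_rot: [3.068, -0.675, 0.002]
contact_force: [0.3, 0.2, 0.4]
grip_width: 85.2
finger_force: 0.0
```

Run:
```python
from h import *
s=robot.observe(); M=R.from_rotvec(s["eef_rot"]).as_matrix();print(s["time_s"],s["tool_pos"],np.degrees(np.arctan2(M[1,0],M[0,0])),s["joint_positions"])
c=cam("wrist",s);im=optics.capture("wrist")
h=cv2.cvtColor(im,cv2.COLOR_RGB2HSV); m=cv2.inRange(h,(80,90,60),(98,255,255)); p=proj("wrist",[499.7,-61.4,115],c);print(p)
# bright top: bar bottom edge and sides via mask under cap
n,l,st,ce=cv2.connectedComponentsWithStats(m);i=1+np.argmax(st[1:,4]);print(st[i],ce[i])
ys=np.where((l==i).any(1))[0];yb=ys.max()
for y in (yb-12,yb-8,yb-4,yb):
    x=np.where(l[y]==i)[0];print(y,x.min(),x.max(),ray("wrist",(x.mean(),y),115,c))
```

```text
3.7167 [499.49884687 -62.74251395 141.81287022] -24.799926588146793 [-1.48550574e-01  3.78813695e-01  1.96052804e+00 -1.07632392e-04
  8.01244147e-01  1.85516088e+00]
[278.34814702 244.48459725]
[ 233  160   94  120 8546] [279.44418441 216.6711912 ]
267 263 295 [487.3881043  -56.04806918 115.        ]
271 265 291 [485.40516857 -54.51238092 115.        ]
275 265 291 [483.17390671 -53.46971034 115.        ]
279 267 290 [480.80854067 -52.67239012 115.        ]
```

In the tool's units: -45 mm / 800 = -0.0563, -25 mm / 800 = -0.0313.

Call:
servo_tool:
  motion:
    - [[1,0.0013,0,-0.0313,0,0,0],[1,0.0013,0,-0.0563,0,0,0],[1,0.0013,0,-0.0563,0,0,0],[1,0.0013,0,-0.0563,0,0,0],[0,0.0013,0,-0.0563,0,0,0],[0,0.0013,0,-0.0563,0,0,0],[0,0.0013,0,-0.0563,0,0,0],[0,0.0013,0,-0.0563,0,0,0],[0,0.0013,0,-0.0563,0,0,0],[0,0.0013,0,-0.0563,0,0,0]]
  newtons: 100

```text
time_s: 4.6
tool_pos: [500.2, -62.7, 95.8]
eef_rot: [-3.068, 0.675, -0.001]
contact_force: [0.1, 4.8, 8.6]
grip_width: 14.1
finger_force: 100.5
```

Call:
servo_tool:
  motion:
    - [[0,0,0,0,0,0,0],[0,0,0,0,0,0,0],[0,0,0,0,0,0,0],[0,0,0,0,0,0,0]]

```text
time_s: 4.93
tool_pos: [500.3, -62.5, 95.8]
eef_rot: [-3.068, 0.675, -0.001]
contact_force: [-0.4, 3.3, 6.1]
grip_width: 14.0
finger_force: 97.8
```

In the tool's units: 105 mm / 800 = 0.1313, 95 mm / 800 = 0.1188, 0.4 rad / 2.0944 = 0.191.

Call:
servo_tool:
  motion:
    - [[0,0,0,0.0125,0,0,0],[0,0,0,0.0375,0,0,0],[0,0,0,0.0688,0,0,0],[0,0,0,0.1,0,0,0],[0,0,0,0.1188,0,0,0],[0,0.0013,0.0125,0.1188,0,0,0.0239],[0,0.0038,0.0375,0.1188,0,0,0.0477],[0,0.0075,0.0688,0.1188,0,0,0.0955],[0,0.01,0.1,0.1188,0,0,0.1432],[0,0.0125,0.1313,0.1188,0,0,0.191]]

```text
time_s: 5.77
tool_pos: [509.2, 42.9, 190.5]
eef_rot: [3.141, -0.045, -0.001]
contact_force: [0.4, -0.6, -2.7]
grip_width: 13.8
finger_force: 97.9
```

In the tool's units: 180 mm / 800 = 0.225, 178 mm / 800 = 0.2225, 0.27 rad / 2.0944 = 0.1289.

Call:
servo_tool:
  motion:
    - [[0,0.0038,0.035,0,0,0,0.0382],[0,0.0075,0.0725,0,0,0,0.0764],[0,0.0113,0.11,0,0,0,0.1146],[0,0.015,0.1475,0,0,0,0.1289],[0,0.0188,0.1813,0,0,0,0.1289],[0,0.0213,0.2063,0,0,0,0.1289],[0,0.0225,0.2225,0,0,0,0.1289],[0,0.0225,0.225,0,0,0,0.1289],[0,0.0225,0.225,0,0,0,0.1289],[0,0.0225,0.225,0,0,0,0.1289]]

```text
time_s: 6.6
tool_pos: [527.3, 221.3, 190.1]
eef_rot: [3.119, 0.371, -0.002]
contact_force: [-0.5, -0.1, -2.3]
grip_width: 13.8
finger_force: 98.0
```

Run:
```python
from h import *
s=robot.observe(); M=R.from_rotvec(s["eef_rot"]).as_matrix();print(s["time_s"],s["tool_pos"],np.degrees(np.arctan2(M[1,0],M[0,0])),s["joint_positions"],s["contact_force"],s["torque"],s["grip_width"])
a=optics.capture("scene")[:,:,::-1];b=optics.capture("side")[:,:,::-1];w=optics.capture("wrist")[:,:,::-1]
cv2.imwrite("pics/c1.png",np.hstack([cv2.resize(a[130:260,290:420],(400,400),interpolation=2),cv2.resize(w[60:330,150:420],(400,400))]))
cv2.imwrite("pics/sb1.png",b)
for n,im in(("scene",a),("side",b)):cv2.imwrite(f"pics/{n}1.png",im)
```

```text
6.6 [527.3192484  221.30180897 190.08926317] 13.562949242645864 [ 3.76763832e-01  3.97946791e-01  1.78031315e+00 -5.17420835e-04
  9.64587756e-01  1.71113676e+00] [-0.50992627 -0.14589017 -2.31954456] [ 0.0082235  -0.02998957  0.00108712] 13.782500000382786
```

View pics/c1.png

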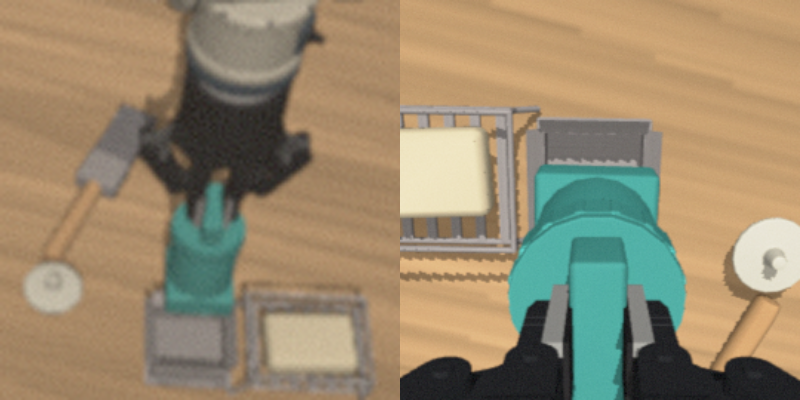

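The tub hangs level, with its foot edge from (540,168) to (655,168) in the right panel parallel to the image rows. So the tub's yaw is about the tool's yaw (13.6°). Next I compute where the foot centre is.

Run:
```python
from h import *
s=robot.observe(); M=R.from_rotvec(s["eef_rot"]).as_matrix();print(s["tool_pos"],np.degrees(np.arctan2(M[1,0],M[0,0])),np.degrees(np.arccos(-M[2,2])))
P=[ray("wrist",(150+x/1.481,60+y/1.481),118.3) for x,y in((537,168),(658,168))];print(P,np.linalg.norm(P[0]-P[1]))
e=(P[0]+P[1])/2-28*M[:,0];print("foot centre",e, "tcp rel (tool)",M.T@(e-s["tool_pos"]))
```

```text
[527.70830644 221.0865021  190.31731079] 13.495684971081518 0.02811979793958628
[array([590.54821564,  84.76504049, 118.3       ]), array([602.80675532,  33.6949844 , 118.3       ])] 52.52068568302363
foot centre [569.45063806  52.69559334 118.31209865] tcp rel (tool) [  1.32308889 173.46594935  72.04501944]
```

Run:
```python
from h import *
s=robot.observe(); M=R.from_rotvec(s["eef_rot"]).as_matrix()
P=[ray("wrist",(150+x/1.481,60+y/1.481),118.3) for x,y in((137,168),(258,168))];print(P,np.linalg.norm(P[0]-P[1]))
e=(P[0]+P[1])/2-28*M[:,0];print("foot centre",e, "tcp rel (tool)",M.T@(e-s["tool_pos"]))
```

```text
[array([550.02831951, 253.57416646, 118.3       ]), array([562.28490746, 202.51224141, 118.3       ])] 52.5123236787387
foot centre [528.92976606 221.50878484 118.31209865] tcp rel (tool) [ 1.31739404 -0.14232529 72.00461845]
```

In the tool's units: -86 mm / 800 = -0.1075, 1.2 mm / 800 = 0.0015, -0.015 rad / 2.0944 = -0.0072.

Call:
servo_tool:
  motion:
    - [[0,0,0.0015,-0.025,0,0,-0.0072],[0,0,0.0015,-0.05,0,0,-0.0072],[0,0,0.0015,-0.0688,0,0,-0.0072],[0,0,0.0015,-0.0775,0,0,-0.0072],[0,0,0.0015,-0.085,0,0,-0.0072],[0,0,0.0015,-0.0913,0,0,-0.0072],[0,0,0.0015,-0.0975,0,0,-0.0072],[0,0,0.0015,-0.1025,0,0,-0.0072],[0,0,0.0015,-0.1075,0,0,-0.0072],[0,0,0.0015,-0.1075,0,0,-0.0072]]

```text
time_s: 7.58
tool_pos: [528.0, 223.3, 103.9]
eef_rot: [3.122, 0.348, 0.0]
contact_force: [1.1, 0.3, -3.2]
grip_width: 13.7
finger_force: 99.4
```

In the tool's units: -3 mm / 800 = -0.0038, -2 mm / 800 = -0.0025.

Call:
servo_tool:
  motion:
    - [[0,0,0,-0.0013,0,0,0],[0,0,0,-0.0025,0,0,0],[0,0,0,-0.0038,0,0,0],[0,0,0,-0.0038,0,0,0],[0,0,0,-0.0038,0,0,0]]

```text
time_s: 8.0
tool_pos: [528.3, 223.7, 101.8]
eef_rot: [-3.122, -0.348, -0.002]
contact_force: [1.3, 0.6, 1.3]
grip_width: 13.9
finger_force: 100.0
```

In the tool's units: 0.6 rad / 2.0944 = 0.2865.

Call:
servo_tool:
  motion:
    - [[0,0,0,0,0,0,0.0239],[0,0,0,0,0,0,0.0573],[0,0,0,0,0,0,0.0955],[0,0,0,0,0,0,0.1337],[0,0,0,0,0,0,0.1719],[0,0,0,0,0,0,0.2101],[0,0,0,0,0,0,0.2483],[0,0,0,0,0,0,0.2865],[0,0,0,0,0,0,0.2865],[0,0,0,0,0,0,0.2865]]
  newtons: 120

```text
time_s: 8.83
tool_pos: [527.7, 223.3, 101.6]
eef_rot: [2.881, 1.252, -0.0]
contact_force: [-0.0, 0.1, 4.2]
grip_width: 13.3
finger_force: 119.6
```

Run:
```python
from h import *
s=robot.observe(); M=R.from_rotvec(s["eef_rot"]).as_matrix();print(s["time_s"],s["tool_pos"],np.degrees(np.arctan2(M[1,0],M[0,0])),s["contact_force"],s["torque"],s["grip_width"])
im=optics.capture("wrist")[:,:,::-1];a=optics.capture("scene")[:,:,::-1]
cv2.imwrite("pics/c2.png",np.hstack([cv2.resize(a[170:270,310:410],(400,400),interpolation=2),cv2.resize(im[60:330,150:420],(400,400))]))
```

```text
8.8333 [527.68295048 223.27761149 101.59103858] 46.96735420335162 [-0.02885564  0.09691651  4.22132051] [-0.21426606 -0.03068345  0.07982572] 13.32007919767814
```

View pics/c2.png

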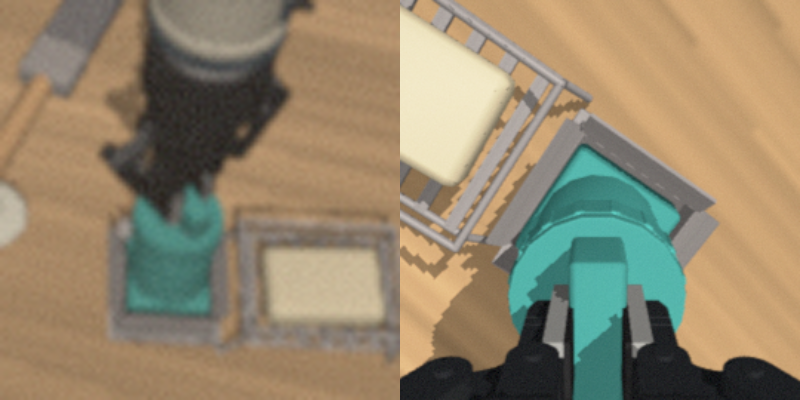

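The tub stays seated and square in the pocket while the cap turns with the gripper (34° so far). I'll keep turning.

In the tool's units: 0.8 rad / 2.0944 = 0.382.

Call:
servo_tool:
  motion:
    - [[0,0,0,0,0,0,0.0382],[0,0,0,0,0,0,0.0764],[0,0,0,0,0,0,0.1146],[0,0,0,0,0,0,0.1528],[0,0,0,0,0,0,0.191],[0,0,0,0,0,0,0.2292],[0,0,0,0,0,0,0.2674],[0,0,0,0,0,0,0.3056],[0,0,0,0,0,0,0.3438],[0,0,0,0,0,0,0.382]]

```text
time_s: 9.77
tool_pos: [528.6, 223.7, 102.1]
eef_rot: [2.161, 2.279, 0.003]
contact_force: [1.2, -1.1, 7.5]
grip_width: 13.2
finger_force: 120.1
```

Call:
servo_tool:
  motion:
    - [[0,0,0,0,0,0,0],[0,0,0,0,0,0,0],[0,0,0,0,0,0,0]]

```text
time_s: 10.02
tool_pos: [528.6, 223.7, 102.1]
eef_rot: [2.166, 2.275, 0.003]
contact_force: [-0.1, 0.0, 8.2]
grip_width: 13.3
finger_force: 120.1
```

Run:
```python
from h import *
s=robot.observe(); M=R.from_rotvec(s["eef_rot"]).as_matrix();print(s["time_s"],s["tool_pos"],np.arctan2(M[1,0],M[0,0]),s["contact_force"],s["torque"],s["grip_width"])
```

```text
10.0167 [528.55746063 223.72899302 102.13630944] 1.6199852788035904 [-0.10263476  0.01244338  8.19352044] [-0.05847538 -0.14205861 -0.00673749] 13.346291036603787
```

In the tool's units: 4 mm / 800 = 0.005, 3 mm / 800 = 0.0038.

Call:
servo_tool:
  motion:
    - [[0,0,0,0.0013,0,0,0],[0,0,0,0.0025,0,0,0],[0,0,0,0.0038,0,0,0],[0,0,0,0.005,0,0,0],[0,0,0,0.005,0,0,0]]

```text
time_s: 10.43
tool_pos: [527.5, 223.4, 105.1]
eef_rot: [-2.165, -2.276, 0.001]
contact_force: [0.3, -0.4, -0.1]
grip_width: 13.0
finger_force: 118.9
```

Call:
servo_tool:
  motion:
    - [[0,0,0,0.0038,0,0,0],[0,0,0,0.0075,0,0,0],[0,0,0,0.0125,0,0,0],[0,0,0,0.0188,0,0,0],[0,0,0,0.025,0,0,0],[0,0,0,0.0313,0,0,0],[0,0,0,0.0375,0,0,0],[0,0,0,0.0388,0,0,0],[0,0,0,0.0388,0,0,0],[0,0,0,0.0388,0,0,0]]

```text
time_s: 11.27
tool_pos: [527.8, 223.4, 136.4]
eef_rot: [2.164, 2.277, 0.0]
contact_force: [-0.2, -0.4, -0.3]
grip_width: 13.4
finger_force: 118.9
```

Run:
```python
from h import *
s=robot.observe(); M=R.from_rotvec(s["eef_rot"]).as_matrix();print(s["time_s"],s["tool_pos"],np.arctan2(M[1,0],M[0,0]),s["contact_force"],s["grip_width"],s["finger_force"])
for n in("scene","side","wrist"):
    im=optics.capture(n); h=cv2.cvtColor(im,cv2.COLOR_RGB2HSV); m=cv2.inRange(h,(80,90,40),(98,255,255))
    k,l,st,ce=cv2.connectedComponentsWithStats(m)
    print(n,[(st[i].tolist(),ce[i].round().tolist()) for i in range(1,k) if st[i,4]>30],"cap@",proj(n,[528,223,115]).round(),"foot top",proj(n,[528.7,222.8,30]).round())
```

```text
11.2667 [527.77809912 223.38940443 136.39117092] 1.6217947257293945 [-0.21158567 -0.42446894 -0.27802742] 13.358416727189743 118.94956827163696
scene [([171, 168, 20, 26, 363], [181.0, 179.0]), ([342, 207, 25, 41, 605], [353.0, 230.0])] cap@ [355. 218.] foot top [351. 237.]
side [([233, 137, 26, 52, 753], [244.0, 165.0]), ([294, 328, 33, 45, 1181], [309.0, 349.0])] cap@ [243. 153.] foot top [245. 179.]
wrist [([223, 160, 120, 175, 11532], [283.0, 237.0])] cap@ [288. 252.] foot top [288. 206.]
```

```bash
python3 -c "
from station import robot
print(robot.finish_job())"
```

```text
the job is handed in; nothing more can be done
None
```

I seated the tub in the rack's pocket, unscrewed its cap about 1.4 rad and handed the job in with the gripper holding the cap about 2 cm above the mouth (no verdict came back; the final state was checked by force and colour masks, not by eye).

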